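# Find and press the hidden catch of an inlaid desk box

### The job

The spare key lies in the little drawer of the inlaid wooden box on the desk, which has no handle: one of the five squares in its flat top is a concealed catch, sunk a little below the panel, and the other four are solid. Feel across the squares with the fingertips, press the one that gives right down until the drawer springs out by itself, then take the hand away so that the catch comes back up. Do not touch the drawer, pick nothing up, and leave the pen pot, paperweight and stapler where they stand.

Things in the scene. Friction and masses are not known exactly. Their poses are not given: they have to be found in the camera images.
- box: The inlaid box, pale maple, fixed to the desk, 160 (its x) x 310 (its y) x 70 mm high, top flat and level. Origin: centre of its underside, on the desk; z up; its -x side is the drawer side, turned roughly to the robot.
- row (a point): Centre of the box's top, level with the panel, axes as the box's. A row of five 50 mm square pockets, centred here and at y = -112, -56, +56, +112 mm, 6 mm of panel between them. Each holds a 48 mm square of the same darker wood: four solid, flush within 0.5 mm; the fifth, in any place, is the catch, its face 3 mm below the panel. Shut fingertips fit into the pocket.
- catch (a joint): How far the catch is pressed down, m: 0 at rest, 0.006 fully down (face 61 mm above the desk). A spring resists with about 1.6 N at first and 4.3 N fully down, and lifts it again. It frees the drawer at about 4 mm of travel.
- drawer (a joint): How far the drawer is out, m: 0 shut and latched, 0.045 fully out. When the catch frees it, a spring drives it out at once towards the box's -x side, and it stays out. Its plain front, 286 x 44 mm, fills the box's -x side, from 10 to 54 mm above the desk.
- penpot: White pen pot with two pens, 72 mm across, 95 mm high (pens to 155 mm), loose, behind the box (its +x side). Origin: centre of its underside.
- paperweight: Round green glass paperweight, 68 mm across, 37 mm high, loose, beside the box (its +y side). Origin: centre of its underside.
- stapler: Grey stapler, 130 mm long (its x), 34 mm wide, 51 mm high, loose, beside the box (its -y side). Origin: centre of its underside.

How it is judged:
By the outcome, as a careful person would: the job done as asked, in the order asked, and still so for the second after the job is handed in, with the robot touching nothing.
It also fails if it takes over 45 s, if anything falls off the work surface, if the arm or the gripper's body presses on something with over 40 N, if the wrist force passes 120 N, or if a joint passes its speed limit or range.

### The arm

A 7-joint arm with a two-finger parallel gripper is mounted at the origin on the work surface. World frame = base frame: x ahead of the robot, y to its left, z up, the work surface at z = 0. Lengths are in m, angles in rad, forces in N, time in s.
With the tool pointing down it reaches from about 0.4 to 0.875 m from the base axis. Payload 19.3 kg.
Tool frame: the origin (TCP) lies between the finger pads; the fingertips stand 8 mm ahead of it and the grasp point (between the pads) lies 11 mm behind it (bot.tip_extent is the x of the fingertips in the tool frame, in m); x points along the fingers, y is the direction in which the jaws open and shut, and the axes are right-handed (so a half turn about x gives the same grasp; the last joint's range is limited). The gripper opens to 85 mm and grips with 20 to 120 N. Pads are 22 mm wide; open, the fingers measure 114 mm over their backs; the gripper's body (76 mm by 85 mm) begins 54 mm behind the grasp point. The pads swing forward as they close: fully open they stand 13 mm farther back than shut.
Start: joints at [1.195, 0.521, -0.036, 1.599, 0.021, 1.021, -0.113], TCP at [0.188, -0.596, 0.239] pointing down, gripper open.
Joint ranges: [-2.91, 2.91], [-0.3, 2.13], [-1.5, 1.42], [0.17, 2.43], [-1.26, 4.41], [0.16, 1.93], [-2.52, 2.52]. Speed limits (rad/s): [1.89, 1.89, 2.39, 2.39, 3.01, 3.01, 3.01].

### API

Orientations are given as [roll, pitch, yaw] about the fixed x, y, z axes, in that order (R = Rz(yaw) Ry(pitch) Rx(roll)).
In Python, from workcell import telemetry, grab_frame, job, cut_out, pinpoint, bot gives the robot as it stands.
- The arm moves only by the tool send_rows, never from a script. Its argument "rows" is a list of rows, each an object of numbers: "dx", "dy", "dz": the shift along the tool's x, y, z in cm; "rx", "ry", "rz": the turn, a rotation vector about the tool's x, y, z in units of 10 degrees (1.0 is 10 degrees); "fingers": the closure, from -1 (fully open) to 1 (shut). In form: [{"dx": .., "dy": .., "dz": .., "rx": .., "ry": .., "rz": .., "fingers": ..}, ...]. A call has exactly 8 rows; each row is the pose to reach, as a shift and turn from the pose commanded when the call began, along the tool's axes at that moment; what a row does not reach only later rows make up. A row lasts 1/8 s, in which the tool goes at most 62.5 mm and 10.7 degrees, less where a joint would pass 70% of its speed; a pose out of reach is approached as far as the arm can. A call with a gripper value outside its range is refused whole. The fingers move at their own pace and stop on an object; "squeeze" is the grip in N (left out, the last holds). Time passes only in rows, so rows that repeat a pose let the fingers close, or fill a call up. It gives the time, the measured TCP pose, the force and the opening at its end, in the units of the state.
- telemetry.observe(): the state, without advancing time (a new reading comes with each control period).
- grab_frame(name): name is "side" or "top"; returns a dict with "pixels" (384x512x3 uint8, blue, green, red), "fx", "fy", "cx", "cy" (pixels), "R" (3x3) and "t" (3): a world point X has camera coordinates R X + t. Camera axes: x right, y down, z forward; pixel columns grow to the right and rows downward; lengths in m; the calibration is good to about 2 mm. A picture is of the moment at which its call begins. There is no depth.
- job.job_done(): hands the job in, once; it reports no verdict.
Trained networks look in a picture, given as the dict that the camera call returned (one of the last four; its "shot" number tells which), for a name from the list of things; names that differ only in an ending like _2 or _b are one class to them, and where a whole thing is asked for, a point or a joint stands for the part that bears it (a point fixed in the world has none). Each returns a list of dicts, best first, with "conf" (0 to 1); they miss things now and then, are a little off and sometimes report something else, mostly with a low value. They report only what shows in the picture. A call takes as long as a camera call.
- cut_out(picture, label): "pixels" (384x512 bool, what is visible of it) and "centre" ([column, row] in pixels, amid what is visible of it).
- pinpoint(picture, label): "centre" ([column, row] in pixels: a listed point, or the origin of a listed thing).
The state is a dict: "clock": time; "qpos": joint angles; "qd": joint speeds; "joint_efforts": joint torques, N m; "position": TCP position; "tool_rot": TCP orientation; "force": force on the tool from outside, world axes, zero at the start; "moment": the same for the moment, N m; "grip_width": finger opening in m.
Only numpy, scipy, OpenCV 4.12 (cv2) and the standard library are available. Lean on these libraries where they do the work, as an engineer would, in place of code of your own. Each camera call takes 0.05 s, during which the arm holds its last target.

## Working session

There is one attempt and no reset: what is moved stays moved. The work goes in short steps, Python scripts to look and compute and a tool call to move; the robot and the scene stay as the last step left them, time stands still between calls to the robot, and variables do not carry over. Pictures are saved under pics/ and viewed, and the job is handed in when it is done.

Besides the shell and the picture viewer there is one more tool, called in YAML: its name, and indented under it one key for each argument. send_rows: Moves the arm, as the interface text tells. Its arguments: {"type":"object","properties":{"rows":{"type":"array","items":{"type":"object","properties":{"dx":{"type":"number"},"dy":{"type":"number"},"dz":{"type":"number"},"rx":{"type":"number"},"ry":{"type":"number"},"rz":{"type":"number"},"fingers":{"type":"number"}}}},"squeeze":{"type":"number"}},"required":["rows"]}

```bash
mkdir -p pics; ls; cat > h.py <<'E'
import numpy as np,cv2
from workcell import telemetry, grab_frame, job, cut_out, pinpoint, bot
def ray(p,uv,z):
    R=np.array(p["R"]);t=np.array(p["t"])
    d=R.T@np.array([(uv[0]-p["cx"])/p["fx"],(uv[1]-p["cy"])/p["fy"],1]); c=-R.T@t
    return c+d*(z-c[2])/d[2]
def proj(p,X):
    c=np.array(p["R"])@np.array(X)+np.array(p["t"])
    return np.array([p["fx"]*c[0]/c[2]+p["cx"],p["fy"]*c[1]/c[2]+p["cy"]])
E
python3 - <<'E'
from h import *
np.set_printoptions(precision=4,suppress=True)
s=telemetry.observe();print({k:np.round(v,4) for k,v in s.items()},bot.tip_extent)
for n in("top","side"):
    p=grab_frame(n);cv2.imwrite(f"pics/{n}0.png",p["pixels"])
    print(n,"cam",-np.array(p["R"]).T@p["t"])
    for l,z in(("row",.07),("box",0),("penpot",0),("paperweight",0),("stapler",0)):
        for r in pinpoint(p,l)[:2]: print(l,r["conf"],r["centre"],ray(p,r["centre"],z))
E
```

```text
pics
{'clock': np.float64(0.0), 'qpos': array([ 1.1948,  0.522 , -0.0363,  1.6   ,  0.0212,  1.0211, -0.1128]), 'qd': array([ 0.0003,  0.0013,  0.0004, -0.0024, -0.0012,  0.0008,  0.    ]), 'joint_efforts': array([ -0.0006, -92.7126,   1.9802, -36.9933,   0.018 ,   0.0082,
         0.0001]), 'position': array([ 0.188 , -0.5957,  0.2387]), 'tool_rot': array([-1.4823,  1.5697,  1.965 ]), 'force': array([-0.2993,  0.1694,  0.0009]), 'moment': array([ 0.0131, -0.0179, -0.0049]), 'grip_width': np.float64(0.0855)} 0.008
top cam [ 0.4871 -0.0017  1.0513]
row 0.64 [283.7, 205.5] [ 0.6179 -0.0927  0.07  ]
box 0.66 [281.4, 211.6] [ 0.6095 -0.0924  0.    ]
penpot 0.96 [293.3, 155.1] [ 0.7767 -0.1289  0.    ]
paperweight 0.73 [183.3, 199.9] [0.6422 0.1893 0.    ]
paperweight 0.39 [279.5, 207.5] [ 0.6214 -0.087   0.    ]
stapler 0.88 [368.9, 208.9] [ 0.6184 -0.3445  0.    ]
side cam [0.3598 0.6457 0.8088]
row 0.62 [279.8, 164.9] [ 0.6123 -0.0808  0.07  ]
box 0.95 [281.1, 186.2] [ 0.6045 -0.078   0.    ]
penpot 0.94 [231.1, 154.0] [ 0.7744 -0.1359  0.    ]
paperweight 0.71 [218.5, 264.9] [0.6439 0.1964 0.    ]
stapler 0.92 [308.2, 122.3] [ 0.6256 -0.3535  0.    ]
```

View pics/top0.png

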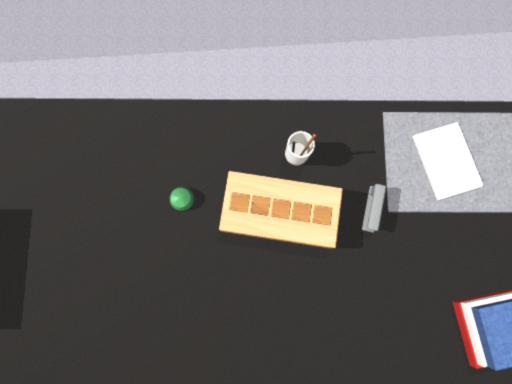

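View pics/side0.png

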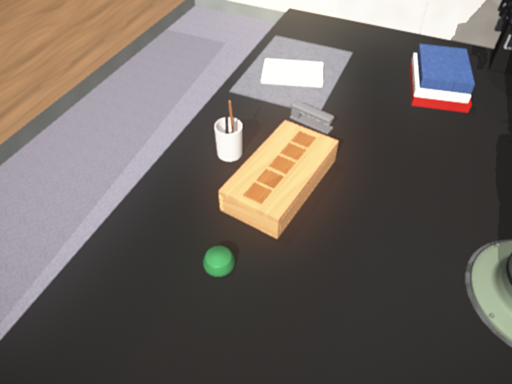

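```bash
python3 - <<'E'
from h import *
np.set_printoptions(precision=4,suppress=True)
for n,c in(("top",(210,160,350,260)),("side",(210,110,350,235))):
    p=grab_frame(n);im=p["pixels"];hsv=cv2.cvtColor(im,cv2.COLOR_BGR2HSV)
    x0,y0,x1,y1=c
    cv2.imwrite(f"pics/{n}z.png",cv2.resize(im[y0:y1,x0:x1],None,fx=5.5 if n=="top" else 4.7,fy=5.5 if n=="top" else 4.7,interpolation=cv2.INTER_CUBIC))
    m=((hsv[...,0]<20)&(hsv[...,1]>130)&(hsv[...,2]>60)&(hsv[...,2]<205)).astype(np.uint8)
    M=np.zeros_like(m);M[y0:y1,x0:x1]=m[y0:y1,x0:x1]
    k,l,st,ce=cv2.connectedComponentsWithStats(M,connectivity=4)
    W=[]
    for i in range(1,k):
        if 60<st[i,4]<600:
            X=ray(p,ce[i],.07);W.append(X);print(n,ce[i],st[i],X)
    # box top mask outline
    t=((hsv[...,0]<30)&(hsv[...,1]>60)&(hsv[...,2]>60)).astype(np.uint8)
    for b in cut_out(p,"box")[:1]:
        q=cv2.minAreaRect(np.argwhere(b["pixels"])[:,::-1].astype(np.float32)) ; print(q)
    if n=="top": 
        for z in(.07,): print(np.array([ray(p,v,z) for v in cv2.boxPoints(q)]))
E
```

```text
((280.5953674316406, 209.1300506591797), (115.56346130371094, 60.594791412353516), 8.746162414550781)
[[ 0.5509  0.0799  0.07  ]
 [ 0.7135  0.0577  0.07  ]
 [ 0.6664 -0.252   0.07  ]
 [ 0.5056 -0.2221  0.07  ]]
((278.6468505859375, 173.9591064453125), (74.99442291259766, 126.21012878417969), 37.5685920715332)
```

View pics/topz.png

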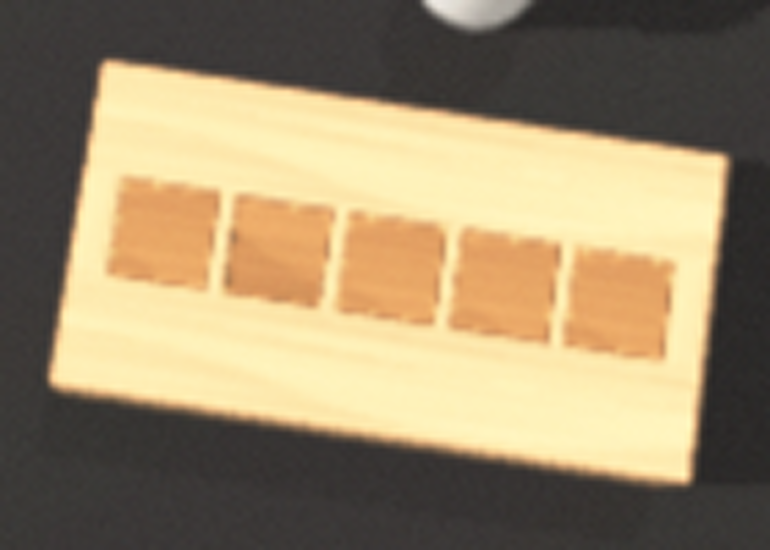

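View pics/sidez.png

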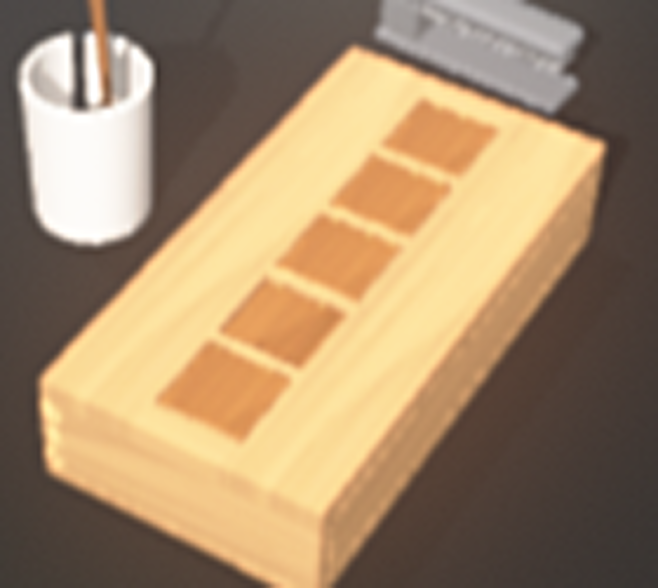

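```bash
python3 - <<'E'
from h import *
p=grab_frame("top");im=p["pixels"];hsv=cv2.cvtColor(im,cv2.COLOR_BGR2HSV)
for v,u in((203,240),(209,281),(215,322),(192,260),(203,251),(230,280)): print(im[v,u],hsv[v,u])
p=grab_frame("side");im=p["pixels"];hsv=cv2.cvtColor(im,cv2.COLOR_BGR2HSV)
for v,u in((192,258),(165,281),(200,247),(165,250)): print(im[v,u],hsv[v,u])
E
```

```text
[102 167 232] [ 15 143 232]
[103 168 233] [ 15 142 233]
[103 168 233] [ 15 142 233]
[176 235 254] [ 23  78 254]
[135 187 229] [ 17 105 229]
[186 242 254] [ 25  68 254]
[ 90 154 227] [ 14 154 227]
[ 91 155 228] [ 14 153 228]
[157 226 253] [ 22  97 253]
[154 221 251] [ 21  99 251]
```

```bash
python3 - <<'E'
from h import *
np.set_printoptions(precision=4,suppress=True)
for n,c in(("top",(210,160,350,260)),("side",(210,110,350,235))):
    p=grab_frame(n);im=p["pixels"]
    x0,y0,x1,y1=c
    big=cv2.resize(im[y0:y1,x0:x1],None,fx=6,fy=6,interpolation=cv2.INTER_CUBIC)
    hsv=cv2.cvtColor(big,cv2.COLOR_BGR2HSV)
    M=((hsv[...,0]<20)&(hsv[...,1]>118)&(hsv[...,2]>150)).astype(np.uint8)
    M=cv2.morphologyEx(M,cv2.MORPH_OPEN,np.ones((7,7)))
    k,l,st,ce=cv2.connectedComponentsWithStats(M,connectivity=4)
    W=[]
    for i in range(1,k):
        if st[i,4]>3000:
            q=cv2.minAreaRect(np.argwhere(l==i)[:,::-1].astype(np.float32))
            uv=(np.array(q[0] if n=="top" else ce[i])+.5)/6-.5+[x0,y0];X=ray(p,uv,.07);W.append(X)
            print(n,uv,st[i,4],q[1],X, big[l==i].mean(0))
    W=np.array(W)
    if len(W)==5:
        W=W[W[:,1].argsort()]; d=np.polyfit([-.112,-.056,0,.056,.112],W[:,:2],1);print("centre",d[1],"ydir",d[0],np.linalg.norm(d[0]),"yaw",np.arctan2(-d[0][0],d[0][1]))
s=telemetry.observe()
from scipy.spatial.transform import Rotation as Ro
print(s["position"],Ro.from_euler("xyz",s["tool_rot"]).as_matrix())
E
```

```text
top [239.4034 202.0489] 11385 (108.37358856201172, 108.66020965576172) [0.6267 0.0262 0.07  ] [104.0554 166.8446 230.953 ]
top [260.1047 205.274 ] 11335 (108.28853607177734, 108.63465881347656) [ 0.6182 -0.0294  0.07  ] [101.3434 162.0026 225.9753]
top [280.765  208.4783] 11495 (108.89444732666016, 110.16725158691406) [ 0.6098 -0.0847  0.07  ] [103.9438 166.6189 230.8103]
top [301.2832 211.6093] 11660 (110.44166564941406, 109.98101806640625) [ 0.6016 -0.1396  0.07  ] [103.5774 166.055  230.3431]
top [322.1221 214.8546] 11542 (110.90350341796875, 110.57951354980469) [ 0.5931 -0.1953  0.07  ] [103.6551 166.4558 230.6854]
centre [ 0.6099 -0.0846] ydir [0.1499 0.9881] 0.9994118299205734 yaw -0.15054408062679211
side [303.2353 139.0102] 8499 (130.1724395751953, 79.66329956054688) [ 0.5919 -0.1958  0.07  ] [ 97.3407 158.0702 226.9029]
side [292.7937 151.2157] 9366 (135.35340881347656, 85.61410522460938) [ 0.6005 -0.1405  0.07  ] [ 96.2947 158.212  227.8407]
side [305.6692 190.9112] 33044 (62.35697937011719, 653.1797485351562) [ 0.5258 -0.0242  0.07  ] [101.2126 146.3325 194.9152]
side [281.6893 164.1981] 10365 (138.7713623046875, 91.18940734863281) [ 0.609 -0.085  0.07 ] [ 95.9755 158.6534 228.5198]
side [269.7903 178.2935] 10862 (140.25112915039062, 94.5437240600586) [ 0.6174 -0.0286  0.07  ] [ 93.9942 154.8799 224.2646]
side [257.2746 192.7713] 12659 (146.6837158203125, 105.08358764648438) [0.6261 0.0261 0.07  ] [ 94.584  157.3572 227.497 ]
[ 0.1881 -0.596   0.2393] [[-0.      0.301  -0.9536]
 [-0.     -0.9536 -0.301 ]
 [-1.      0.      0.    ]]
```

send_rows:
  rows:
    - {"dx": 0, "dy": -2.5, "dz": -3.5, "rx": 0.3, "ry": 0, "rz": 0, "fingers": 1}
    - {"dx": 0, "dy": -5.5, "dz": -7.7, "rx": 0.6, "ry": 0, "rz": 0, "fingers": 1}
    - {"dx": 0, "dy": -8.5, "dz": -12, "rx": 0.9, "ry": 0, "rz": 0, "fingers": 1}
    - {"dx": 0, "dy": -11.5, "dz": -16.2, "rx": 1.2, "ry": 0, "rz": 0, "fingers": 1}
    - {"dx": 0, "dy": -14.5, "dz": -20.5, "rx": 1.5, "ry": 0, "rz": 0, "fingers": 1}
    - {"dx": 0, "dy": -17.5, "dz": -24.7, "rx": 1.8, "ry": 0, "rz": 0, "fingers": 1}
    - {"dx": 0, "dy": -20.5, "dz": -29, "rx": 2.2, "ry": 0, "rz": 0, "fingers": 1}
    - {"dx": 0, "dy": -23.5, "dz": -33.2, "rx": 2.61, "ry": 0, "rz": 0, "fingers": 1}
  squeeze: 20

```text
clock: 2.0
position: [0.4349, -0.2705, 0.2395]
tool_rot: [2.818, 1.57, -0.475]
force: [0.5, -0.6, -0.8]
grip_width: 0.0002
```

```bash
cat > st.py <<'E'
from h import *
import sys
from scipy.spatial.transform import Rotation as Ro
np.set_printoptions(precision=4,suppress=True)
s=telemetry.observe();R=Ro.from_euler("xyz",s["tool_rot"]).as_matrix()
print(s["clock"],s["position"],"F",s["force"],"w",s["grip_width"],"q",s["qpos"]);print(R)
if len(sys.argv)>1:
    t=np.array(eval(sys.argv[1]));print("shift cm",R.T@(t-s["position"])*100)
yb=np.array([-.1499,-.9881,0]);a=R.T@yb;print("rx",np.degrees(np.arctan2(a[2],a[1]))/10)
E
python3 st.py "[.618,-.029,.13]"
```

```text
2.0 [ 0.4349 -0.2705  0.2395] F [ 0.4553 -0.6182 -0.776 ] w 0.000247042036714998 q [ 0.4828  0.3427 -0.0536  1.8923  0.0229  0.9066 -1.3047]
[[ 0.0005 -0.1515 -0.9885]
 [-0.0002 -0.9885  0.1515]
 [-1.      0.0002 -0.0005]]
shift cm [ 10.9557 -26.6515 -14.4282]
rx -0.008930421951153207
```

send_rows:
  rows:
    - {"dx": 0, "dy": -3.5, "dz": -1.9, "fingers": 1}
    - {"dx": 0.5, "dy": -8, "dz": -4.3, "fingers": 1}
    - {"dx": 1.5, "dy": -12.5, "dz": -6.8, "fingers": 1}
    - {"dx": 3, "dy": -17, "dz": -9.2, "fingers": 1}
    - {"dx": 5, "dy": -21, "dz": -11.4, "fingers": 1}
    - {"dx": 7.5, "dy": -24.5, "dz": -13.3, "fingers": 1}
    - {"dx": 10, "dy": -26.65, "dz": -14.4, "fingers": 1}
    - {"dx": 11, "dy": -26.65, "dz": -14.4, "fingers": 1}

```text
invalid input at $.rows[0]: expected keys dx, dy, dz, rx, ry, rz, fingers
```

```bash
python3 st.py "[.618,-.029,.08]"; python3 - <<'E'
from h import *
for n in("top","side"):
    p=grab_frame(n);cv2.imwrite(f"pics/{n}1.png",cv2.resize(p["pixels"][90:280,170:390],None,fx=3,fy=3))
E
```

```text
2.0 [ 0.4349 -0.2705  0.2395] F [ 0.4553 -0.6182 -0.776 ] w 0.000247042036714998 q [ 0.4828  0.3427 -0.0536  1.8923  0.0229  0.9066 -1.3047]
[[ 0.0005 -0.1515 -0.9885]
 [-0.0002 -0.9885  0.1515]
 [-1.      0.0002 -0.0005]]
shift cm [ 15.9557 -26.6524 -14.4257]
rx -0.008930421951153207
```

View pics/side1.png

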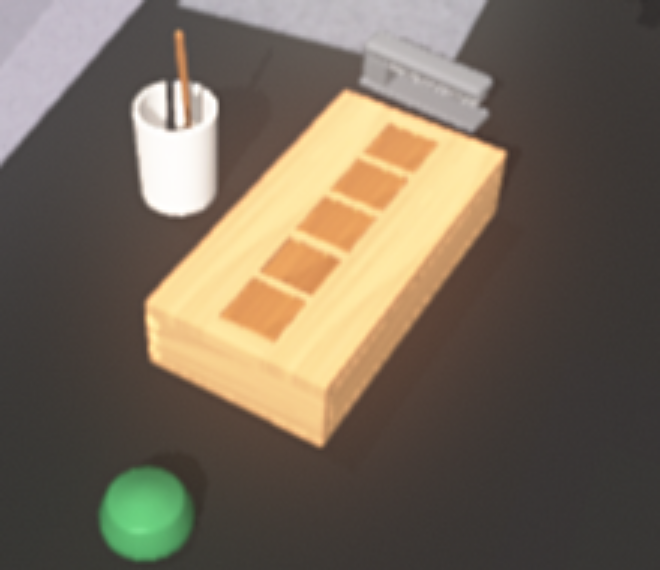

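send_rows:
  rows:
    - {"dx": 0, "dy": -3.5, "dz": -1.9, "rx": 0, "ry": 0, "rz": 0, "fingers": 1}
    - {"dx": 0.5, "dy": -8, "dz": -4.3, "rx": 0, "ry": 0, "rz": 0, "fingers": 1}
    - {"dx": 1.5, "dy": -12.5, "dz": -6.8, "rx": 0, "ry": 0, "rz": 0, "fingers": 1}
    - {"dx": 3, "dy": -17, "dz": -9.2, "rx": 0, "ry": 0, "rz": 0, "fingers": 1}
    - {"dx": 5, "dy": -21, "dz": -11.4, "rx": 0, "ry": 0, "rz": 0, "fingers": 1}
    - {"dx": 7.5, "dy": -24.5, "dz": -13.3, "rx": 0, "ry": 0, "rz": 0, "fingers": 1}
    - {"dx": 10, "dy": -26.65, "dz": -14.4, "rx": 0, "ry": 0, "rz": 0, "fingers": 1}
    - {"dx": 11, "dy": -26.65, "dz": -14.4, "rx": 0, "ry": 0, "rz": 0, "fingers": 1}

```text
clock: 3.1
position: [0.6161, -0.0284, 0.1276]
tool_rot: [-0.231, 1.569, 2.763]
force: [0.1, -0.7, 0.1]
grip_width: 0.0003
```

```bash
python3 st.py "[.618,-.029,.08]"; python3 - <<'E'
from h import *
for n in("top","side"):
    p=grab_frame(n);cv2.imwrite(f"pics/{n}2.png",cv2.resize(p["pixels"][90:280,170:390],None,fx=3,fy=3))
E
```

```text
3.1 [ 0.6161 -0.0284  0.1276] F [ 0.0664 -0.6592  0.0801] w 0.00028647372860906824 q [ 0.021   0.6415 -0.1041  1.7104  0.0861  0.7957 -1.8409]
[[-0.0016 -0.1466 -0.9892]
 [ 0.0006 -0.9892  0.1466]
 [-1.     -0.0004  0.0017]]
shift cm [ 4.7638  0.0346 -0.201 ]
rx 0.019715995252923914
```

View pics/side2.png

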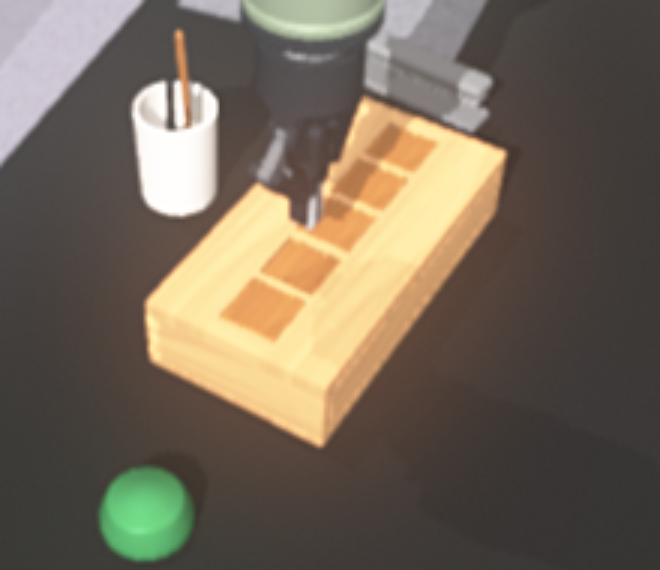

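send_rows:
  rows:
    - {"dx": 1, "dy": 0, "dz": -0.2, "rx": 0, "ry": 0, "rz": 0, "fingers": 1}
    - {"dx": 2, "dy": 0, "dz": -0.2, "rx": 0, "ry": 0, "rz": 0, "fingers": 1}
    - {"dx": 3, "dy": 0, "dz": -0.2, "rx": 0, "ry": 0, "rz": 0, "fingers": 1}
    - {"dx": 4, "dy": 0, "dz": -0.2, "rx": 0, "ry": 0, "rz": 0, "fingers": 1}
    - {"dx": 4.4, "dy": 0, "dz": -0.2, "rx": 0, "ry": 0, "rz": 0, "fingers": 1}
    - {"dx": 4.6, "dy": 0, "dz": -0.2, "rx": 0, "ry": 0, "rz": 0, "fingers": 1}
    - {"dx": 4.6, "dy": 0, "dz": -0.2, "rx": 0, "ry": 0, "rz": 0, "fingers": 1}
    - {"dx": 4.6, "dy": 0, "dz": -0.2, "rx": 0, "ry": 0, "rz": 0, "fingers": 1}

```text
clock: 4.2
position: [0.6183, -0.0302, 0.0836]
tool_rot: [-2.985, 1.57, 0.007]
force: [-0.0, 0.1, -0.6]
grip_width: 0.0002
```

```bash
python3 st.py "[.618,-.029,.076]"
```

```text
4.2 [ 0.6183 -0.0302  0.0836] F [-0.024   0.0511 -0.5688] w 0.00019735339263445703 q [ 0.0192  0.705  -0.0979  1.7273  0.0969  0.7136 -1.8494]
[[ 0.0004 -0.1492 -0.9888]
 [ 0.     -0.9888  0.1492]
 [-1.     -0.0001 -0.0004]]
shift cm [ 0.7554 -0.1178  0.0452]
rx 0.004573983942220872
```

send_rows:
  rows:
    - {"dx": 0.2, "dy": -0.1, "dz": 0, "rx": 0, "ry": 0, "rz": 0, "fingers": 1}
    - {"dx": 0.4, "dy": -0.1, "dz": 0, "rx": 0, "ry": 0, "rz": 0, "fingers": 1}
    - {"dx": 0.5, "dy": -0.1, "dz": 0, "rx": 0, "ry": 0, "rz": 0, "fingers": 1}
    - {"dx": 0.6, "dy": -0.1, "dz": 0, "rx": 0, "ry": 0, "rz": 0, "fingers": 1}
    - {"dx": 0.65, "dy": -0.1, "dz": 0, "rx": 0, "ry": 0, "rz": 0, "fingers": 1}
    - {"dx": 0.7, "dy": -0.1, "dz": 0, "rx": 0, "ry": 0, "rz": 0, "fingers": 1}
    - {"dx": 0.7, "dy": -0.1, "dz": 0, "rx": 0, "ry": 0, "rz": 0, "fingers": 1}
    - {"dx": 0.7, "dy": -0.1, "dz": 0, "rx": 0, "ry": 0, "rz": 0, "fingers": 1}

```text
clock: 5.2
position: [0.6183, -0.0293, 0.0763]
tool_rot: [-2.746, 1.571, 0.246]
force: [-0.2, 0.7, -0.3]
grip_width: -0.0
```

```bash
python3 st.py "[.618,-.029,.074]"
```

```text
5.2 [ 0.6183 -0.0293  0.0763] F [-0.1798  0.6635 -0.2973] w -2.755896491546723e-05 q [ 0.0169  0.7156 -0.0968  1.7297  0.0985  0.7009 -1.8522]
[[ 0.     -0.1493 -0.9888]
 [ 0.     -0.9888  0.1493]
 [-1.     -0.     -0.    ]]
shift cm [ 0.2317 -0.0221  0.0328]
rx 0.00427011881763015
```

send_rows:
  rows:
    - {"dx": 0.05, "dy": 0, "dz": 0, "rx": 0, "ry": 0, "rz": 0, "fingers": 1}
    - {"dx": 0.1, "dy": 0, "dz": 0, "rx": 0, "ry": 0, "rz": 0, "fingers": 1}
    - {"dx": 0.15, "dy": 0, "dz": 0, "rx": 0, "ry": 0, "rz": 0, "fingers": 1}
    - {"dx": 0.2, "dy": 0, "dz": 0, "rx": 0, "ry": 0, "rz": 0, "fingers": 1}
    - {"dx": 0.25, "dy": 0, "dz": 0, "rx": 0, "ry": 0, "rz": 0, "fingers": 1}
    - {"dx": 0.3, "dy": 0, "dz": 0, "rx": 0, "ry": 0, "rz": 0, "fingers": 1}
    - {"dx": 0.3, "dy": 0, "dz": 0, "rx": 0, "ry": 0, "rz": 0, "fingers": 1}
    - {"dx": 0.3, "dy": 0, "dz": 0, "rx": 0, "ry": 0, "rz": 0, "fingers": 1}

```text
clock: 6.2
position: [0.6183, -0.0292, 0.0733]
tool_rot: [-2.39, 1.571, 0.602]
force: [-0.7, -0.1, 3.9]
grip_width: -0.0001
```

```bash
python3 st.py "[.618,-.029,.074]"
```

```text
6.2 [ 0.6183 -0.0292  0.0733] F [-0.7142 -0.1438  3.91  ] w -6.331053006056207e-05 q [ 0.0166  0.72   -0.0964  1.7308  0.0992  0.6954 -1.8528]
[[ 0.0001 -0.1492 -0.9888]
 [ 0.     -0.9888  0.1492]
 [-1.     -0.0001 -0.0001]]
shift cm [-0.0702 -0.0167  0.0342]
rx 0.004599068624204811
```

send_rows:
  rows:
    - {"dx": 0.1, "dy": 0, "dz": 0, "rx": 0, "ry": 0, "rz": 0, "fingers": 1}
    - {"dx": 0.2, "dy": 0, "dz": 0, "rx": 0, "ry": 0, "rz": 0, "fingers": 1}
    - {"dx": 0.25, "dy": 0, "dz": 0, "rx": 0, "ry": 0, "rz": 0, "fingers": 1}
    - {"dx": 0.3, "dy": 0, "dz": 0, "rx": 0, "ry": 0, "rz": 0, "fingers": 1}
    - {"dx": 0.35, "dy": 0, "dz": 0, "rx": 0, "ry": 0, "rz": 0, "fingers": 1}
    - {"dx": 0.4, "dy": 0, "dz": 0, "rx": 0, "ry": 0, "rz": 0, "fingers": 1}
    - {"dx": 0.4, "dy": 0, "dz": 0, "rx": 0, "ry": 0, "rz": 0, "fingers": 1}
    - {"dx": 0.4, "dy": 0, "dz": 0, "rx": 0, "ry": 0, "rz": 0, "fingers": 1}

```text
clock: 7.2
position: [0.6184, -0.0292, 0.0694]
tool_rot: [-2.824, 1.571, 0.168]
force: [0.3, 0.1, 3.8]
grip_width: -0.0001
```

```bash
python3 st.py "[.618,-.029,.069]"; python3 - <<'E'
from h import *
for n in("top","side"):
    p=grab_frame(n);cv2.imwrite(f"pics/{n}3.png",cv2.resize(p["pixels"][90:280,170:390],None,fx=3,fy=3))
E
```

```text
7.2 [ 0.6184 -0.0292  0.0694] F [0.2722 0.0532 3.846 ] w -0.0001313380210190531 q [ 0.0162  0.7259 -0.0958  1.732   0.1001  0.6883 -1.8536]
[[ 0.0002 -0.1492 -0.9888]
 [ 0.     -0.9888  0.1492]
 [-1.     -0.0001 -0.0002]]
shift cm [ 0.0367 -0.0182  0.0393]
rx 0.004515011231366763
```

View pics/side3.png

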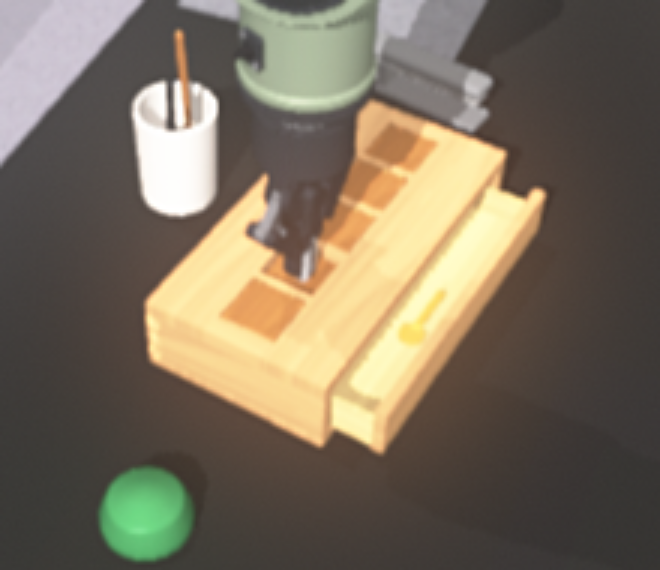

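View pics/top3.png

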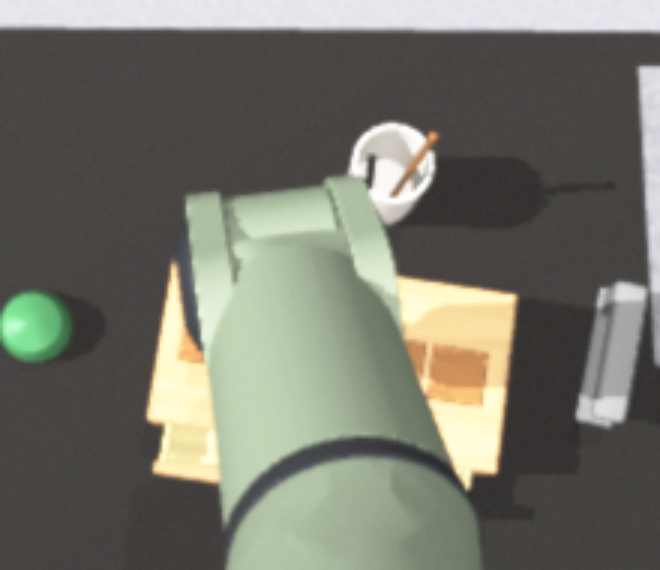

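The drawer has sprung out with the key in it, and the three loose items have not moved. Next I lift straight up.

send_rows:
  rows:
    - {"dx": -0.4, "dy": 0, "dz": 0, "rx": 0, "ry": 0, "rz": 0, "fingers": 1}
    - {"dx": -0.8, "dy": 0, "dz": 0, "rx": 0, "ry": 0, "rz": 0, "fingers": 1}
    - {"dx": -1.4, "dy": 0, "dz": 0, "rx": 0, "ry": 0, "rz": 0, "fingers": 1}
    - {"dx": -3, "dy": 0, "dz": 0, "rx": 0, "ry": 0, "rz": 0, "fingers": 1}
    - {"dx": -6, "dy": 0, "dz": 0, "rx": 0, "ry": 0, "rz": 0, "fingers": 1}
    - {"dx": -9, "dy": 0, "dz": 0, "rx": 0, "ry": 0, "rz": 0, "fingers": 1}
    - {"dx": -12, "dy": 0, "dz": 0, "rx": 0, "ry": 0, "rz": 0, "fingers": 1}
    - {"dx": -15, "dy": 0, "dz": 0, "rx": 0, "ry": 0, "rz": 0, "fingers": 1}

```text
clock: 8.3
position: [0.6181, -0.0292, 0.2214]
tool_rot: [-2.874, 1.57, 0.118]
force: [0.3, 1.2, -0.5]
grip_width: -0.0002
```

send_rows:
  rows:
    - {"dx": -1, "dy": 1, "dz": 0.5, "rx": 0, "ry": 0, "rz": 0, "fingers": 1}
    - {"dx": -1, "dy": 4, "dz": 2, "rx": 0, "ry": 0, "rz": 0, "fingers": 1}
    - {"dx": -1, "dy": 8, "dz": 4, "rx": 0, "ry": 0, "rz": 0, "fingers": 1}
    - {"dx": -1, "dy": 12, "dz": 6.5, "rx": 0, "ry": 0, "rz": 0, "fingers": 1}
    - {"dx": -1, "dy": 16, "dz": 9, "rx": 0, "ry": 0, "rz": 0, "fingers": 1}
    - {"dx": -1, "dy": 20, "dz": 11, "rx": 0, "ry": 0, "rz": 0, "fingers": 1}
    - {"dx": -1, "dy": 23, "dz": 12.5, "rx": 0, "ry": 0, "rz": 0, "fingers": 1}
    - {"dx": -1, "dy": 24, "dz": 13, "rx": 0, "ry": 0, "rz": 0, "fingers": 1}

```text
clock: 9.3
position: [0.452, -0.249, 0.2293]
tool_rot: [0.509, 1.57, -2.785]
force: [0.9, 0.5, -0.0]
grip_width: -0.0
```

```bash
python3 st.py; python3 - <<'E'
from h import *
a=[]
for n in("top","side"):
    p=grab_frame(n);a.append(cv2.resize(p["pixels"][110:260,170:390],None,fx=3.5,fy=3.5)[:,:])
    for l in("penpot","paperweight","stapler"):
        for r in pinpoint(p,l)[:1]: print(n,l,r["centre"])
cv2.imwrite("pics/top4.png",a[0]);cv2.imwrite("pics/side4.png",a[1])
E
```

```text
9.3 [ 0.452  -0.249   0.2293] F [ 0.8813  0.4639 -0.0348] w -3.1888859916351244e-05 q [ 0.4389  0.362  -0.0651  1.893   0.0304  0.8881 -1.3647]
[[-0.0007 -0.1522 -0.9884]
 [-0.0003 -0.9884  0.1522]
 [-1.      0.0004  0.0007]]
rx -0.012634079520328112
top penpot [295.5, 156.8]
top paperweight [182.1, 198.1]
top stapler [368.3, 209.8]
side penpot [227.0, 152.8]
side paperweight [218.0, 265.3]
side stapler [310.1, 122.7]
```

View pics/side4.png

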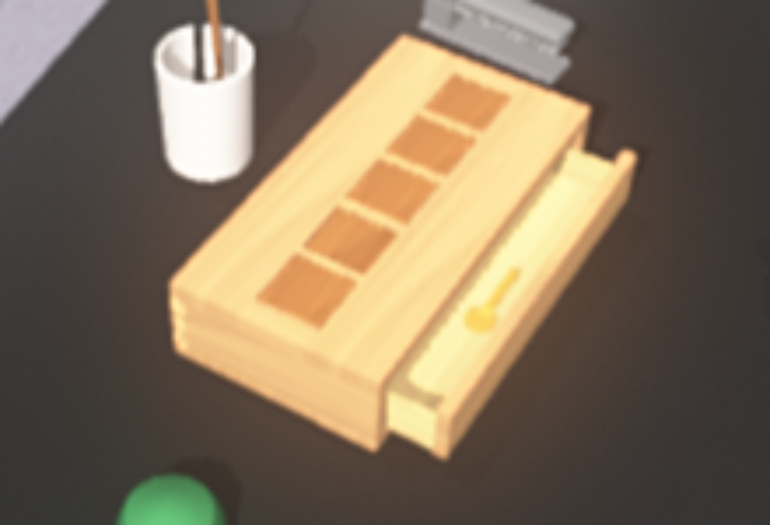

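View pics/top4.png

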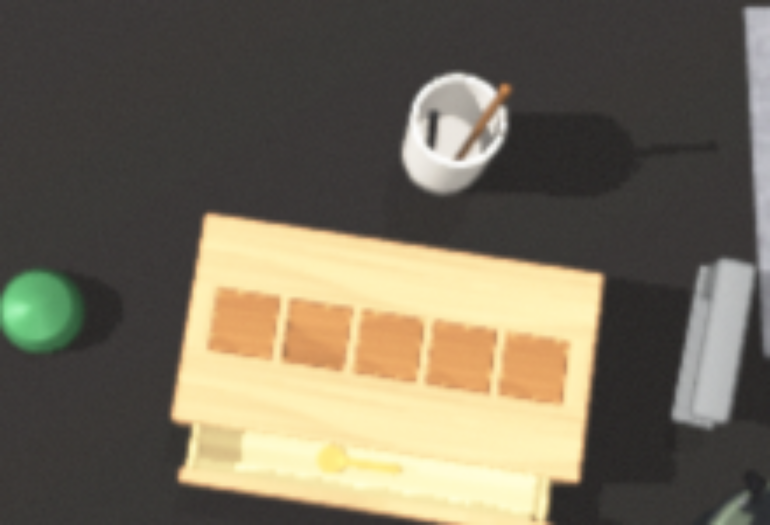

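The drawer is out and the hand is clear of everything. I'll let the arm settle, check that the catch is back up, and hand in.

send_rows:
  rows:
    - {"dx": 0, "dy": 0, "dz": 0, "rx": 0, "ry": 0, "rz": 0, "fingers": 1}
    - {"dx": 0, "dy": 0, "dz": 0, "rx": 0, "ry": 0, "rz": 0, "fingers": 1}
    - {"dx": 0, "dy": 0, "dz": 0, "rx": 0, "ry": 0, "rz": 0, "fingers": 1}
    - {"dx": 0, "dy": 0, "dz": 0, "rx": 0, "ry": 0, "rz": 0, "fingers": 1}
    - {"dx": 0, "dy": 0, "dz": 0, "rx": 0, "ry": 0, "rz": 0, "fingers": 1}
    - {"dx": 0, "dy": 0, "dz": 0, "rx": 0, "ry": 0, "rz": 0, "fingers": 1}
    - {"dx": 0, "dy": 0, "dz": 0, "rx": 0, "ry": 0, "rz": 0, "fingers": 1}
    - {"dx": 0, "dy": 0, "dz": 0, "rx": 0, "ry": 0, "rz": 0, "fingers": 1}

```text
clock: 10.7
position: [0.4539, -0.2472, 0.2293]
tool_rot: [-0.885, 1.571, 2.107]
force: [-0.1, -0.7, -0.3]
grip_width: -0.0001
```

```bash
python3 - <<'E'
from h import *
for n,(u,v) in(("top",(260,205)),("side",(270,178))):
    p=grab_frame(n)["pixels"].astype(int);o=cv2.imread(f"pics/{n}0.png").astype(int)
    for nm,(a,b) in (("catch",(u,v)),("ctrl",(281,208) if n=="top" else (282,164))):
        print(n,nm,np.abs(p-o)[b-9:b+10,a-9:a+10].mean())
    d=(np.abs(p-o).max(2)>60); ys,xs=np.where(d); print("changed",d.sum(), xs.min(),xs.max(),ys.min(),ys.max())
    for l,(a,b,c,e) in {"top":{"pot":(284,130,318,168),"pw":(168,185,197,213),"st":(361,183,388,233)},"side":{"pot":(213,98,246,162),"pw":(200,243,236,280),"st":(289,102,335,122)}}[n].items(): print(l,d[b:e,a:c].sum())
E
```

```text
top catch 2.0138504155124655
top ctrl 1.7119113573407203
changed 16432 221 507 227 383
pot 0
pw 0
st 0
side catch 1.886426592797784
side ctrl 1.8725761772853187
changed 3945 281 511 0 240
pot 0
pw 0
st 0
```

```bash
python3 -c "
from workcell import job
print(job.job_done())"
```

```text
the job is handed in; nothing more can be done
None
```

The catch was the square at y = +56 mm. I pressed it down, the drawer sprang out by itself with the key showing in it, and I handed the job in at about 11 s.

- **Finding it:** in the pictures that square looked slightly shaded, so I felt it first. The shut fingertips went about 2 mm below panel level with no force, then met about 3.9 N on the spring. Because it gave at once, I did not feel the other four squares.
- **Pressing:** I pressed to about 5.6 mm of its 6 mm travel, with 3.8 N on the fingertips. That is past the release at about 4 mm but not quite the full 6 mm.
- **Afterwards:** I lifted straight up and moved the hand aside.
- **Last checks:** both cameras show the drawer out. The catch square matches its starting picture to within image noise, so it looks to have come back up, though its height was not measured directly. The pen pot, paperweight and stapler show no change, and nothing touches the hand. No check failed.

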